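Draw a model board out of the drying rack to its line and keep it level

TASK

In the dental lab, take the board that carries the two plaster casts by its front batten and draw it out of the drying rack until the red line across the board is level with the rack's front edge, so that both casts stand clear of the rack for the technician. By then the board is past its balance point and would tip, so finish while still holding it: level, still, its back part resting in the rack, the casts upright where they stood on it. Do not let it tip on the way, and leave the empty board, the articulator, the bowl and the wax tin where they are.

Things in the scene. Friction and masses are not known exactly. Their poses are not given: they have to be found in the camera images.
- board: The board to draw out: loose plywood 340 x 90 x 12 mm, 0.28 kg, on the runners of either bay of the rack, carrying both casts. Origin: centre of its underside; x from the front end (-170 mm) to the back end (+170 mm), z up; it slides out along its -x. It overhangs the rack by 80 to 125 mm at the start; with the casts on, it tips beyond about 145 mm unless held.
- board_batten (a point): Middle of the top edge of the board's front batten, a beech strip 12 mm thick (along x), 90 mm wide, standing 30 mm above the board, flush with its front end; pinch it from above across its 12 mm. The point is 164 mm in front (-x) of the board's origin, 42 mm above the board's underside.
- board_line (a point): Middle of the red painted line (6 mm wide, right across the board), on the board's top face: 220 mm behind the front end, 214 mm behind the middle of the batten.
- rack: Fixed steel rack, 280 mm deep (x), 222 wide (y), 211 high. Two open bays (centres at y = +50, -50 mm), 95 mm wide between guide lips 8 mm high; runners, on which the boards lie, 100 mm above the table. Front at x = -140 mm; boards come out along its -x. A wire shelf 200 mm above the table begins 65 mm behind the front edge. Origin: centre of the footprint, on the table.
- rack_edge (a point): Middle of the rack's front edge (outer face of the front cross rail, the front ends of the runners), at the height of the runners' tops, between the two bays. Axes as the rack's: -x is outward.
- cast_a: White plaster dental cast standing loose on the board, 50 x 60 mm and 34 mm high, about 0.13 kg, nominally 100 mm behind the board's front end (its front at least 60 mm behind the batten). Origin: its underside's centre, z up.
- cast_b: Yellow stone dental cast of the same size, loose on the board about 170 mm behind its front end. Origin: its underside's centre, z up.
- spare: The empty board, same make and size and axes, also with a red line, lying in the rack's other bay. Leave it.
- articulator: Bystander: metal articulator with mounted casts, about 105 x 95 mm, 100 mm high, loose on the table. Origin: underside centre.
- bowl: Bystander: dark green mixing bowl, 120 mm across, 75 mm high, loose on the table. Origin: underside centre.
- tin: Bystander: flat brass wax tin, 68 mm across, 21 mm high, loose on the table. Origin: underside centre.

How it is judged:
By the outcome, as a careful person would: the job done as asked, in the order asked, and still so for the second after the job is handed in, while the arm keeps its last pose, push and grip.
It also fails if it takes over 38 s, if anything falls off the work surface, if the arm or the gripper's body presses on something with over 40 N, if the wrist force passes 120 N, or if a joint passes its speed limit or range.

ROBOT

A 6-joint arm with a two-finger parallel gripper is mounted at the origin on the work surface. World frame = base frame: x ahead of the robot, y to its left, z up, the work surface at z = 0. Lengths are in mm, angles in rad, forces in N, time in s.
With the tool pointing down it reaches from about 325 to 1000 mm from the base axis. Payload 5.1 kg.
Tool frame: the origin (TCP) lies midway between the tips of the shut fingers; the grasp point (between the pads) lies 19 mm behind it (pinch_z is the distance from the TCP to the grasp point, in mm); z points along the fingers, y is the line along which they close (so a half turn about z gives the same grasp; the last joint's range is limited). The gripper opens to 85 mm and grips with 20 to 120 N. Pads are 22 mm wide; open, the fingers measure 114 mm over their backs; the gripper's body (76 mm by 85 mm) begins 54 mm behind the grasp point. The pads swing forward as they close: fully open they stand 13 mm farther back than shut.
Start: joints at [1.204, 0.124, 1.65, -0, 1.367, -0.083], TCP at [182.025, 623.98, 192.222] pointing down, gripper open.
Joint ranges: [-2.61, 2.61], [-1.02, 2.33], [0.03, 2.71], [-1.35, 4.49], [0.32, 2.68], [-2.91, 2.91]. Speed limits (rad/s): [2.57, 2.57, 3.14, 3.14, 3.14, 3.14].

INTERFACE

Orientations are given as a 3x3 rotation matrix whose columns are the frame's x, y, z axes.
In Python, from workcell import * gives the robot as it stands.
- The arm moves only by the shell command python3 -m pendant 'ROWS' [FORCE]. ROWS is JSON, a list that holds one entry, the list of rows, each a list of 7 numbers: the opening, from 0 (shut) to 1 (fully open), then the shift along the world's x, y, z as a fraction of full scale, then the turn, a rotation vector about the world's x, y, z as a fraction of full scale. A call has 1 to 5 rows; each row shifts and turns the commanded pose from where the row before left it; what a row does not reach is not made up. Full scale, the value 1, is 0.1 m for a shift and 120 degrees for a turn. A row lasts 1/12 s, in which the tool goes at most 41.7 mm and 7.16 degrees, less where a joint would pass 70% of its speed; a pose out of reach is approached as far as the arm can. A call with a number of a shift or a turn outside -1 to 1 is refused whole. A call with a gripper value outside its range is refused whole. The fingers move at their own pace and stop on an object; FORCE is the grip in N (left out, the last holds). Time passes only in rows, so rows that do not move let the fingers close. It gives the time, the measured TCP pose, the force, the opening and the grip force at its end, in the units of the state.
- get_state(): the state, without advancing time (a new reading comes with each control period).
- snapshot(name): name is "scene" or "top"; returns a dict with "image" (384x512x3 uint8, red, green, blue), "fx", "fy", "cx", "cy" (pixels), "xyz" and "attitude" of the camera in the world. Camera axes: x right, y down, z forward; pixel columns grow to the right and rows downward; lengths in mm; the calibration is good to about 2 mm. A picture is of the moment at which its call begins. There is no depth.
- close_job(): hands the job in; it is judged then, once.
The state is a dict: "time": time; "q": joint angles; "joint_vel": joint speeds; "effort": joint torques, N m; "position": TCP position; "tcp_rot": TCP orientation; "force": force on the tool from outside, world axes, zero at the start; "ft_torque": the same for the moment, N m; "gripper_width": opening from 0.0 (shut) to 1.0 (fully open); "grip_force": force on a finger pad.
Only numpy, scipy, OpenCV 4.12 (cv2) and the standard library are available. Lean on these libraries where they do the work, as an engineer would, in place of code of your own. Each camera call takes 0.05 s, during which the arm holds its last target. There are 200 camera calls.

## Working session

There is one attempt and no reset: what is moved stays moved. The work goes in short steps, Python scripts to look and compute and a shell command to move; the robot and the scene stay as the last step left them, time stands still between calls to the robot, and variables do not carry over. Pictures are saved under pics/ and viewed, at most 13 in all, crops included, and the job is handed in when it is done.

```bash
mkdir -p pics; python3 - <<'E'
from workcell import *
import cv2,pickle
for n in("scene","top"):
    s=snapshot(n); cv2.imwrite(f"pics/{n}0.png",cv2.resize(s["image"][:,:,::-1],(800,600),interpolation=cv2.INTER_CUBIC))
    pickle.dump(s,open(f"{n}0.pkl","wb"))
    print({k:v for k,v in s.items() if k!="image"})
s=get_state();print(s["time"],s["tcp_rot"],s["gripper_width"])
E
```

```text
{'fx': 402.80265087702946, 'fy': 402.80265087702946, 'cx': 255.09864522363654, 'cy': 198.8405185371599, 'xyz': array([1207.68793938,   31.1627568 , 1144.44369876]), 'attitude': array([[ 0.07289716,  0.85661746, -0.5107764 ],
       [ 0.99725979, -0.06907995,  0.02647404],
       [-0.01260628, -0.51130665, -0.85930588]])}
{'fx': 413.3757834906295, 'fy': 413.3757834906295, 'cx': 256.88804484353983, 'cy': 185.3422147766416, 'xyz': array([ 471.1323825 ,   78.58156481, 1161.61774447]), 'attitude': array([[-7.31380263e-04, -9.94576001e-01,  1.04009818e-01],
       [-9.99979572e-01,  1.38783959e-03,  6.23928236e-03],
       [-6.34978944e-03, -1.04003130e-01, -9.94556700e-01]])}
0.1 [[-9.60012721e-01  2.79955598e-01 -6.62623949e-04]
 [ 2.79956343e-01  9.60011149e-01 -1.74378605e-03]
 [ 1.47943711e-04 -1.85956257e-03 -9.99998260e-01]] 1.0026548577604304
```

View pics/scene0.png

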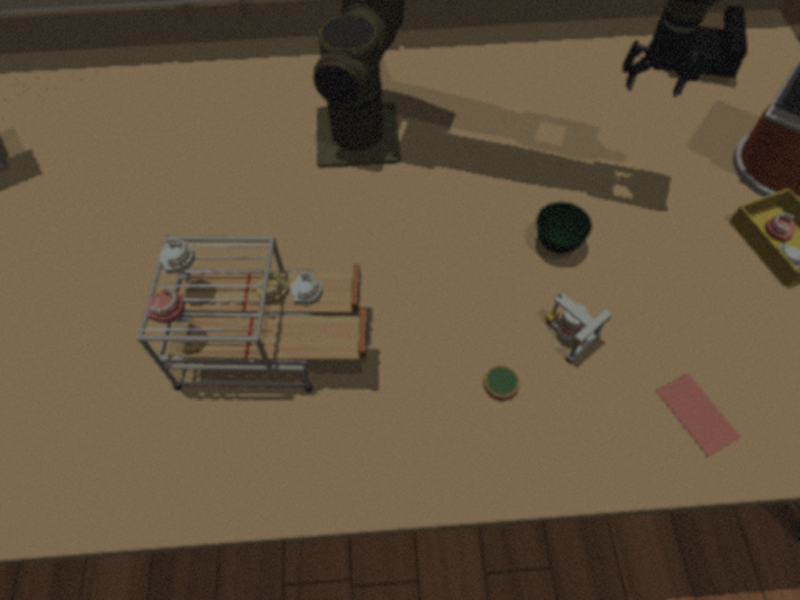

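View pics/top0.png

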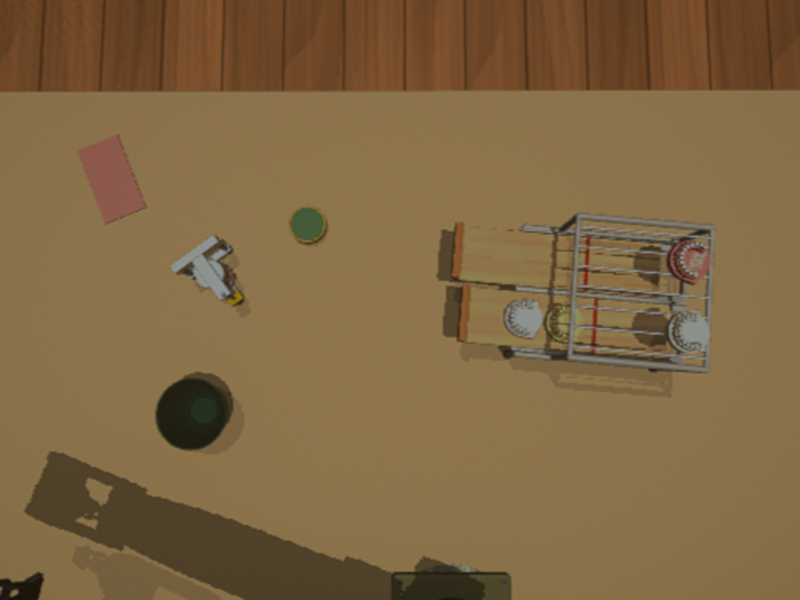

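The top view shows the loaded board as the lower (nearer) one, with its batten at about (464,315) display px and the casts at (523,318) and (563,322). The spare is above it, and the boards come out to the left (+y). Next I crop both views for accurate pixels.

```bash
cat > h.py <<'E'
import numpy as np,pickle
def ray(s,u,v,z):
    d=s["attitude"]@np.array([(u-s["cx"])/s["fx"],(v-s["cy"])/s["fy"],1.]); c=s["xyz"]
    return c+d*(z-c[2])/d[2]
def proj(s,p):
    c=s["attitude"].T@(np.array(p)-s["xyz"]); return s["fx"]*c[0]/c[2]+s["cx"],s["fy"]*c[1]/c[2]+s["cy"]
E
python3 - <<'E'
import pickle,cv2,numpy as np
s=pickle.load(open("top0.pkl","rb"));im=s["image"][130:245,280:410,::-1]
a=cv2.resize(im,None,fx=5,fy=5,interpolation=cv2.INTER_CUBIC)
a=cv2.convertScaleAbs(a,alpha=1.5)
for i in range(0,130,10): cv2.putText(a,str(280+i),(i*5,8),0,.3,(255,255,255));cv2.line(a,(i*5,10),(i*5,14),(255,255,255))
for i in range(0,115,10): cv2.putText(a,str(130+i),(0,i*5+4),0,.3,(255,255,255))
cv2.imwrite("pics/c1.png",a)
E
```

```text
(no output)
```

View pics/c1.png

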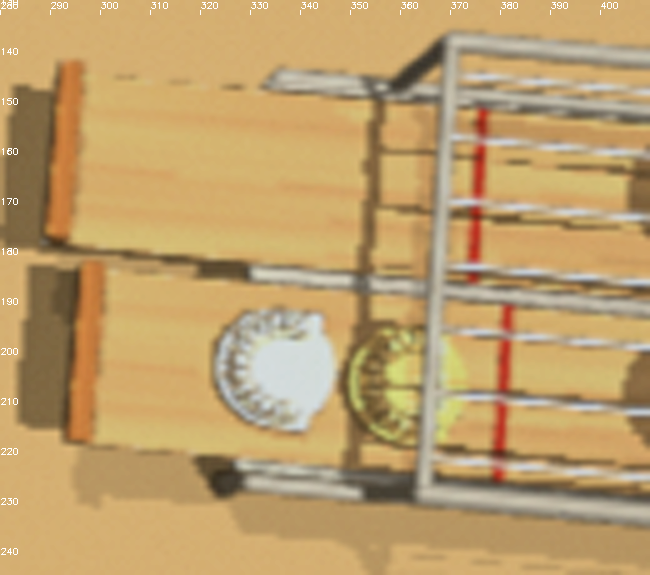

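The crop shows the batten's top back edge running from (104,263) to (92,442), the red line from (511,305) to (497,482), and the guide lips starting at about (250,272) and (238,465). I check these against the scene camera.

```bash
python3 - <<'E'
import pickle,cv2,numpy as np
from h import *
s=pickle.load(open("scene0.pkl","rb"));im=s["image"][145:255,85:245,::-1]
a=cv2.resize(im,None,fx=5,fy=5,interpolation=cv2.INTER_CUBIC)
a=cv2.convertScaleAbs(a,alpha=1.7)
cv2.imwrite("pics/c2.png",a)
t=pickle.load(open("top0.pkl","rb"))
def T(x,y,z): return ray(t,(x+.5)/5-.5+280,(y+.5)/5-.5+130,z).round(1)
for n,x,y,z in [("bat back R",104,263,142),("bat back L",92,442,142),("bat front",80,263,142),("bat front",67,440,142),
 ("line",508,305,112),("line",498,482,112),("line2",483,110,112),("line2",473,282,112),
 ("lip",265,83,108),("lip",250,270,108),("lip",236,465,108),("top corner",447,38,211),("top corner",423,493,211)]: print(n,T(x,y,z))
E
```

```text
bat back R [585.4 -23.  142. ]
bat back L [496.9 -16.  142. ]
bat front [585.5 -11.1 142. ]
bat front [497.9  -3.8 142. ]
line [ 567.  -231.2  112. ]
line [ 477.4 -223.3  112. ]
line2 [ 667.7 -221.6  112. ]
line2 [ 578.8 -213.7  112. ]
lip [ 682.8 -110.6  108. ]
lip [ 585.5 -101.   108. ]
lip [486.1 -92.  108. ]
top corner [ 683.3 -177.5  211. ]
top corner [ 471.8 -160.5  211. ]
```

View pics/c2.png

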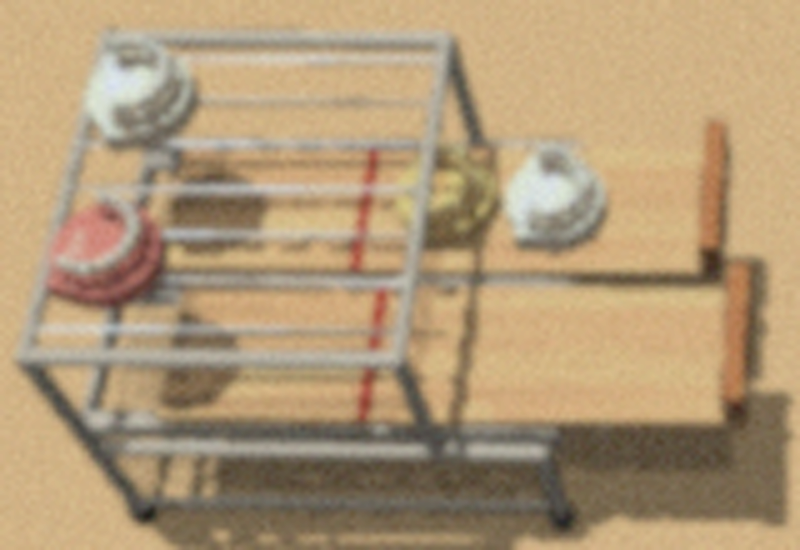

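```bash
python3 - <<'E'
from h import *
t=pickle.load(open("scene0.pkl","rb"))
def T(x,y,z): return ray(t,(x+.5)/5-.5+85,(y+.5)/5-.5+145,z).round(1)
for n,x,y,z in [("bat top back near",697,247,142),("bat top front near",717,250,142),("far front",724,122,142),("far back",705,120,142),
 ("line far",374,152,112),("line near",356,270,112),("lip near",556,432,108),("tube near",550,447,100),("lip mid",573,281,108),("lip far",580,143,108)]: print(n,T(x,y,z))
E
python3 -m pendant '[[[0.5,0.15,-0.26,0,0,0,0.05],[0.5,0.15,-0.26,0,0,0,0.044],[0.5,0.15,-0.26,0,0,0,0],[0.5,0.15,-0.26,0,0,0,0],[0.5,0.15,-0.26,0,0,0,0]]]'
```

```text
bat top back near [588.1 -27.3 142. ]
bat top front near [591.1 -15.7 142. ]
far front [500.5  -8.  142. ]
far back [498.1 -19.4 142. ]
line far [ 484.3 -226.8  112. ]
line near [ 569.3 -233.4  112. ]
lip near [ 684.9 -114.   108. ]
tube near [ 690.2 -118.6  100. ]
lip mid [ 585.  -104.1  108. ]
lip far [485.2 -99.6 108. ]
time: 0.52
position: [257.2, 492.4, 191.5]
tcp_rot: [[-0.996, 0.086, -0.001], [0.086, 0.996, -0.001], [0.0, -0.001, -1.0]]
force: [0.8, 0.3, -0.0]
gripper_width: 0.501
grip_force: 0.0
```

```bash
python3 -m pendant '[[[0.5,0.15,-0.26,0,0,0,0],[0.5,0.15,-0.26,0,0,0,0],[0.5,0.15,-0.26,0,0,0,0],[0.5,0.15,-0.26,0,0,0,0],[0.5,0.15,-0.26,0,0,0,0]]]'; python3 -m pendant '[[[0.5,0.15,-0.26,0,0,0,0],[0.5,0.15,-0.26,0,0,0,0],[0.5,0.15,-0.26,0,0,0,0],[0.5,0.15,-0.26,0,0,0,0],[0.5,0.15,-0.26,0,0,0,0]]]'; python3 -m pendant '[[[0.5,0.15,-0.26,0,0,0,0],[0.5,0.15,-0.26,0,0,0,0],[0.5,0.15,-0.26,0,0,0,0],[0.5,0.15,-0.26,0,0,0,0],[0.5,0,0,0,0,0,0]]]'
```

```text
time: 0.93
position: [332.2, 362.4, 191.7]
tcp_rot: [[-0.996, 0.087, -0.0], [0.087, 0.996, -0.001], [0.0, -0.001, -1.0]]
force: [0.3, -0.0, 0.3]
gripper_width: 0.498
grip_force: 0.0
time: 1.35
position: [407.2, 232.5, 191.8]
tcp_rot: [[-0.996, 0.087, -0.0], [0.087, 0.996, -0.0], [0.0, -0.0, -1.0]]
force: [-0.7, 0.5, 0.1]
gripper_width: 0.503
grip_force: 0.0
time: 1.77
position: [468.5, 126.3, 191.8]
tcp_rot: [[-0.996, 0.092, 0.0], [0.092, 0.996, -0.002], [-0.0, -0.002, -1.0]]
force: [-0.1, -0.3, 1.1]
gripper_width: 0.503
grip_force: 0.0
```

```bash
python3 -m pendant '[[[0.5,0.15,-0.28,0,0,0,0],[0.5,0.15,-0.28,0,0,0,0],[0.5,0.15,-0.28,0,0,0,0],[0.5,0.15,-0.28,0,0,0,0],[0.5,0.145,-0.298,0,0,0,0]]]'; python3 -m pendant '[[[0.5,0,0,0,0,0,0],[0.5,0,0,0,0,0,0]]]';  python3 -m pendant '[[[0.5,0,0,-0.13,0,0,0],[0.5,0,0,-0.13,0,0,0],[0.5,0,0,-0.13,0,0,0],[0.5,0,0,-0.1,0,0,0],[0.5,0,0,0,0,0,0]]]'
python3 - <<'E'
from workcell import *
import cv2
from h import *
s=snapshot("top"); im=s["image"][130:245,250:380,::-1]
cv2.imwrite("pics/d1.png",cv2.convertScaleAbs(cv2.resize(im,None,fx=5,fy=5,interpolation=cv2.INTER_CUBIC),alpha=1.6))
t=snapshot("scene"); im=t["image"][130:255,125:265,::-1]
cv2.imwrite("pics/d2.png",cv2.convertScaleAbs(cv2.resize(im,None,fx=4.6,fy=4.6,interpolation=cv2.INTER_CUBIC),alpha=1.7))
E
```

```text
time: 2.18
position: [541.7, -12.3, 191.8]
tcp_rot: [[-0.996, 0.086, -0.001], [0.086, 0.996, 0.001], [0.001, 0.001, -1.0]]
force: [1.6, -0.7, 0.4]
gripper_width: 0.5
grip_force: 0.0
time: 2.35
position: [541.4, -12.4, 191.6]
tcp_rot: [[-0.996, 0.089, -0.002], [0.089, 0.996, 0.001], [0.002, 0.001, -1.0]]
force: [-0.7, 1.4, -0.1]
gripper_width: 0.5
grip_force: 0.0
time: 2.77
position: [538.8, -10.8, 138.9]
tcp_rot: [[-0.996, 0.086, -0.007], [0.086, 0.996, 0.001], [0.007, 0.0, -1.0]]
force: [-0.2, -0.2, -0.5]
gripper_width: 0.5
grip_force: 0.0
```

View pics/d2.png

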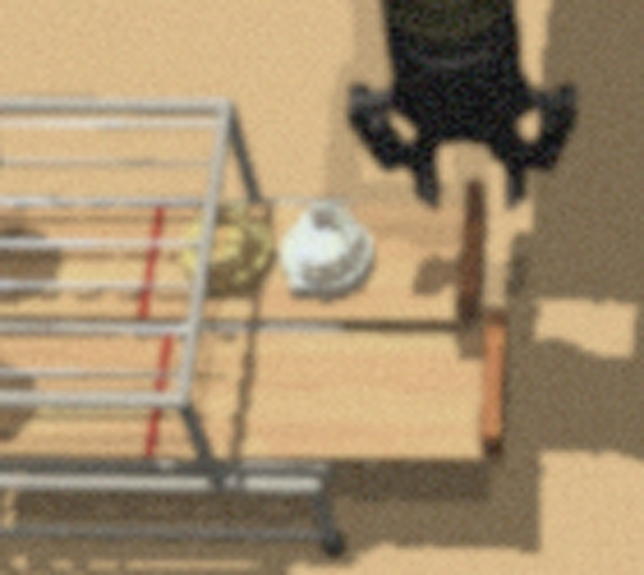

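The scene view shows the gripper straddling the batten line, with black fingers at display px (428,200) and (515,200). The tips look too high or too far back for the measured pose, so I check the top view.

View pics/d1.png

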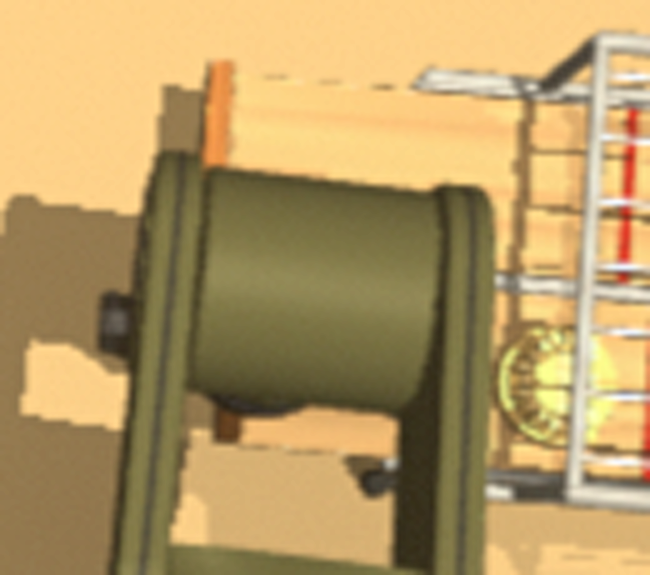

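```bash
python3 - <<'E'
from workcell import *
from h import *
s=get_state();print(s["time"],s["position"])
t=snapshot("scene")
for y in(10,-32):
  for z in(146,200): 
    u,v=proj(t,[540,y,z]);print(y,z,(u-125)*4.6,(v-130)*4.6)
t=snapshot("top")
for z in(146,200,260): 
    u,v=proj(t,[539,-11,z]);print(z,(u-250)*5,(v-130)*5)
E
```

```text
2.8667 [540.76386407 -11.26505129 142.09058408]
10 146 510.03260476329524 223.9321784993925
10 200 505.37627520515076 175.78953689692398
-32 146 445.1330556326108 228.33594929593497
-32 200 437.85565287091794 180.32434552876492
146 229.58005900354777 353.9780918940764
200 239.72820706567603 346.23236215878205
260 252.41936227910656 336.5456431919236
```

The top view is blocked by the wrist. In the scene view the fingers (mid at x≈472) are centred across the batten (≈472). I descend gently and look again.

```bash
python3 -m pendant '[[[0.5,0.03,-0.02,-0.06,0,0,0],[0.5,0,0,-0.06,0,0,0],[0.5,0,0,-0.06,0,0,0],[0.5,0,0,-0.04,0,0,0],[0.5,0,0,0,0,0,0]]]'; python3 -m pendant '[[[0.5,0,0,0,0,0,0],[0.5,0,0,0,0,0,0]]]'
python3 - <<'E'
from workcell import *
import cv2
t=snapshot("scene"); im=t["image"][155:215,190:265,::-1]
cv2.imwrite("pics/e2.png",cv2.convertScaleAbs(cv2.resize(im,None,fx=10,fy=10,interpolation=cv2.INTER_CUBIC),alpha=2.5))
E
```

```text
time: 3.38
position: [543.5, -13.8, 119.5]
tcp_rot: [[-0.996, 0.087, -0.003], [0.087, 0.996, 0.0], [0.003, 0.0, -1.0]]
force: [-0.3, 0.9, 0.1]
gripper_width: 0.5
grip_force: 0.0
time: 3.55
position: [544.6, -13.8, 121.3]
tcp_rot: [[-0.996, 0.087, 0.0], [0.087, 0.996, -0.0], [-0.0, -0.0, -1.0]]
force: [-0.4, 0.4, 0.1]
gripper_width: 0.498
grip_force: 0.0
```

View pics/e2.png

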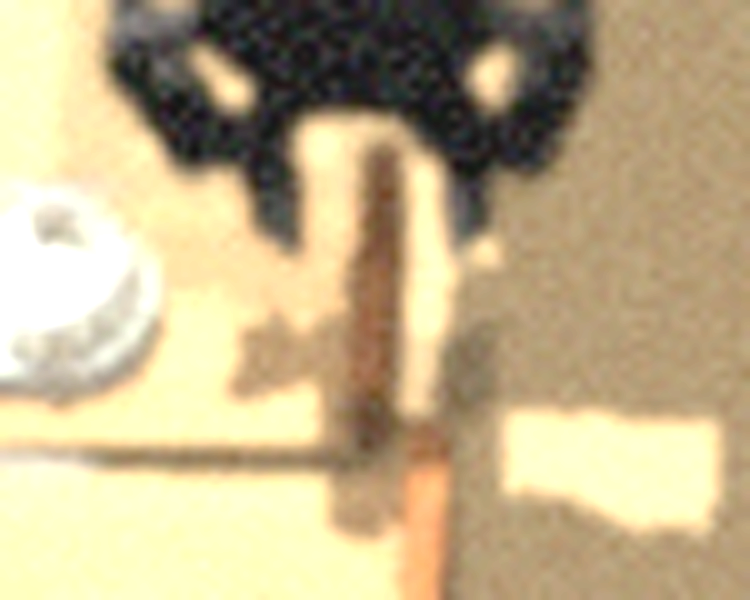

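```bash
python3 -m pendant '[[[0.25,0,0,-0.02,0,0,0],[0.25,0,0,-0.02,0,0,0],[0.25,0,0,0,0,0,0],[0.25,0,0,0,0,0,0]]]' 60; python3 -m pendant '[[[0,0,0,0,0,0,0],[0,0,0,0,0,0,0],[0,0,0,0,0,0,0],[0,0,0,0,0,0,0],[0,0,0,0,0,0,0]]]' 60;python3 -m pendant '[[[0,0,0,0,0,0,0],[0,0,0,0,0,0,0],[0,0,0,0,0,0,0]]]' 60
```

```text
time: 3.93
position: [544.4, -13.8, 117.0]
tcp_rot: [[-0.996, 0.087, -0.0], [0.087, 0.996, 0.0], [0.0, 0.0, -1.0]]
force: [-0.3, 0.0, 0.2]
gripper_width: 0.252
grip_force: 0.0
time: 4.35
position: [544.6, -13.8, 117.3]
tcp_rot: [[-0.996, 0.087, 0.0], [0.087, 0.996, -0.0], [-0.0, -0.0, -1.0]]
force: [-0.5, 0.1, -0.2]
gripper_width: -0.003
grip_force: 0.0
time: 4.6
position: [544.5, -13.8, 117.2]
tcp_rot: [[-0.996, 0.087, 0.0], [0.087, 0.996, -0.0], [-0.0, -0.0, -1.0]]
force: [0.1, -0.1, 0.1]
gripper_width: 0.001
grip_force: 0.0
```

The gripper shut on nothing, so I look again.

```bash
python3 - <<'E'
from workcell import *
from h import *
import cv2
t=snapshot("scene"); im=t["image"][150:220,165:265,::-1]
cv2.imwrite("pics/f2.png",cv2.convertScaleAbs(cv2.resize(im,None,fx=8,fy=8,interpolation=cv2.INTER_CUBIC),alpha=2.5))
for p in([544,-14,117],[544,-14,142],[533,-14,117],[555,-14,117]):
    u,v=proj(t,p);print(p,(u-165)*8,(v-150)*8)
s=get_state();print(s["q"],s["position"])
E
```

```text
[544, -14, 117] 508.36739535112383 284.95099053180115
[544, -14, 142] 503.71519252005646 248.70749907461618
[533, -14, 117] 507.23353717081227 260.6749296513483
[555, -14, 117] 509.5117395545469 309.4515586212349
[-1.23939693e-01 -4.93445021e-02  1.95802953e+00 -3.14745527e-06
  1.23295112e+00 -1.60778851e+00] [544.51792655 -13.82169426 117.20663434]
```

View pics/f2.png

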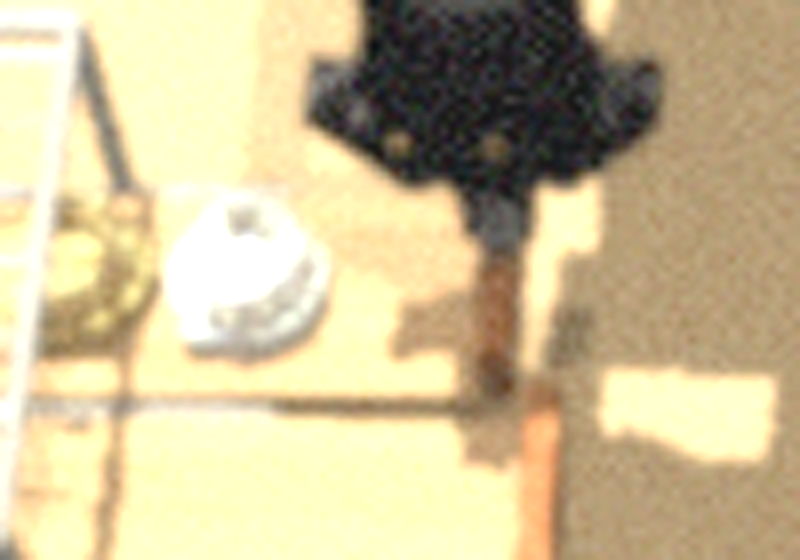

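The shut fingertips end at (498,248), over the batten, so the tool is really above the batten top despite the z reading. I open slightly, lower a bit and test by closing.

```bash
python3 -m pendant '[[[0.4,0,0,0,0,0,0],[0.4,0,0,0,0,0,0],[0.4,0,0,0,0,0,0],[0.4,0,0,-0.06,0,0,0],[0.4,0,0,-0.06,0,0,0]]]' 30; python3 -m pendant '[[[0.4,0,0,0,0,0,0],[0,0,0,0,0,0,0],[0,0,0,0,0,0,0],[0,0,0,0,0,0,0],[0,0,0,0,0,0,0]]]' 30
python3 - <<'E'
from workcell import *
import cv2
s=get_state();print(s["gripper_width"],s["grip_force"])
t=snapshot("scene"); im=t["image"][150:220,165:265,::-1]
cv2.imwrite("pics/g2.png",cv2.convertScaleAbs(cv2.resize(im,None,fx=8,fy=8,interpolation=cv2.INTER_CUBIC),alpha=2.5))
E
```

```text
time: 5.07
position: [544.9, -13.9, 105.2]
tcp_rot: [[-0.996, 0.087, 0.001], [0.087, 0.996, -0.0], [-0.001, -0.0, -1.0]]
force: [0.7, 0.8, -0.2]
gripper_width: 0.404
grip_force: 0.0
time: 5.48
position: [544.7, -13.8, 105.5]
tcp_rot: [[-0.996, 0.087, 0.0], [0.087, 0.996, -0.0], [-0.0, -0.0, -1.0]]
force: [-0.2, 0.2, -0.8]
gripper_width: 0.003
grip_force: 0.0
0.0028284233987589244 0.0
```

```bash
cat > tip.py <<'E'
from workcell import *
import numpy as np
t=snapshot("scene"); im=t["image"].astype(int)
# black finger: low red vs. brown batten: print rgb down the column of the tip
for v in range(174,204): print(v,[tuple(im[v,u]) for u in(225,226,227,228)])
E
python3 tip.py | sed 's/np.int64//g'
```

```text
174 [((15), (12), (17)), ((10), (10), (10)), ((14), (14), (15)), ((14), (11), (10))]
175 [((16), (15), (16)), ((15), (22), (15)), ((18), (13), (12)), ((14), (16), (20))]
176 [((23), (24), (21)), ((11), (12), (10)), ((14), (14), (14)), ((22), (23), (18))]
177 [((30), (30), (29)), ((27), (23), (22)), ((33), (34), (34)), ((35), (34), (35))]
178 [((34), (30), (32)), ((38), (35), (31)), ((36), (36), (34)), ((39), (39), (38))]
179 [((37), (36), (34)), ((43), (41), (40)), ((32), (34), (30)), ((40), (38), (36))]
180 [((39), (40), (37)), ((34), (34), (32)), ((31), (30), (28)), ((43), (41), (39))]
181 [((38), (36), (35)), ((36), (35), (32)), ((34), (33), (30)), ((38), (39), (36))]
182 [((44), (43), (36)), ((43), (42), (37)), ((34), (32), (33)), ((41), (40), (36))]
183 [((46), (36), (28)), ((50), (43), (37)), ((34), (23), (19)), ((46), (40), (33))]
184 [((53), (41), (28)), ((53), (39), (27)), ((53), (36), (28)), ((49), (33), (22))]
185 [((53), (37), (23)), ((61), (42), (25)), ((59), (40), (26)), ((59), (41), (29))]
186 [((61), (45), (32)), ((63), (47), (31)), ((65), (44), (29)), ((56), (36), (2
[... 749 characters left out ...]
 ((53), (40), (30))]
196 [((48), (38), (26)), ((43), (32), (19)), ((45), (30), (23)), ((48), (38), (28))]
197 [((51), (37), (31)), ((44), (32), (20)), ((42), (30), (19)), ((43), (33), (21))]
198 [((50), (42), (29)), ((47), (36), (31)), ((43), (33), (26)), ((42), (32), (24))]
199 [((54), (46), (36)), ((48), (40), (31)), ((48), (40), (31)), ((53), (44), (34))]
200 [((57), (49), (38)), ((50), (42), (32)), ((53), (44), (28)), ((55), (47), (32))]
201 [((59), (49), (37)), ((62), (53), (41)), ((56), (46), (31)), ((66), (57), (42))]
202 [((69), (59), (44)), ((66), (53), (41)), ((70), (58), (42)), ((73), (61), (45))]
203 [((74), (62), (45)), ((73), (62), (45)), ((78), (64), (49)), ((75), (62), (44))]
```

The image gives the tip edge at v≈183, about 5–10 mm above the batten top, so the reported z is low by roughly 40 mm. I lower further, going by images and finger feedback.

```bash
python3 -m pendant '[[[0.4,0,0,0,0,0,0],[0.4,0,0,0,0,0,0],[0.4,0,0,0,0,0,0],[0.4,0,0,-0.08,0,0,0],[0.4,0,0,-0.08,0,0,0]]]' 30; python3 -m pendant '[[[0.4,0,0,0,0,0,0],[0,0,0,0,0,0,0],[0,0,0,0,0,0,0],[0,0,0,0,0,0,0],[0,0,0,0,0,0,0]]]' 30
python3 tip.py | sed 's/np.int64//g' | head -18 | cut -c1-60
```

```text
time: 6.0
position: [545.0, -13.9, 89.2]
tcp_rot: [[-0.996, 0.087, 0.001], [0.087, 0.996, -0.0], [-0.001, -0.0, -1.0]]
force: [0.3, -0.5, 0.5]
gripper_width: 0.396
grip_force: 0.0
time: 6.42
position: [544.1, -13.9, 88.8]
tcp_rot: [[-0.996, 0.087, -0.001], [0.087, 0.996, -0.0], [0.001, -0.0, -1.0]]
force: [-0.5, -1.1, -3.0]
gripper_width: 0.13
grip_force: 32.3
174 [((56), (46), (35)), ((62), (51), (37)), ((52), (42), (3
175 [((44), (39), (28)), ((46), (37), (26)), ((49), (37), (2
176 [((30), (26), (23)), ((39), (31), (25)), ((43), (26), (1
177 [((23), (18), (12)), ((39), (27), (14)), ((45), (32), (2
178 [((20), (16), (20)), ((39), (31), (25)), ((44), (31), (2
179 [((30), (25), (21)), ((42), (34), (32)), ((46), (35), (2
180 [((26), (22), (14)), ((36), (26), (14)), ((42), (25), (1
181 [((27), (24), (22)), ((35), (28), (20)), ((43), (31), (1
182 [((30), (27), (21)), ((39), (29), (24)), ((47), (32), (2
183 [((36), (35), (31)), ((42), (32), (26)), ((48), (28), (1
184 [((46), (41), (37)), ((48), (35), (20)), ((60), (42), (3
185 [((50), (44), (37)), ((55), (40), (28)), ((61), (44), (2
186 [((56), (46), (38)), ((59), (43), (35)), ((62), (41), (2
187 [((60), (50), (40)), ((63), (41), (31)), ((65), (46), (3
188 [((66), (51), (39)), ((65), (42), (29)), ((68), (48), (3
189 [((70), (53), (37)), ((65), (48), (32)), ((61), (41), (2
190 [((66), (49), (34)), ((65), (44), (27)), ((65), (47), (3
191 [((62), (49), (36)), ((60), (41), (26)), ((63), (45), (3
```

Now gripping: width 0.13 ≈ 11 mm, which is the batten, but probably shallow. I reopen, deepen by 10 mm and look.

```bash
python3 -m pendant '[[[0.4,0,0,0,0,0,0],[0.4,0,0,0,0,0,0],[0.4,0,0,0,0,0,0],[0.4,0,0,-0.05,0,0,0],[0.4,0,0,-0.05,0,0,0]]]' 30; python3 -m pendant '[[[0.35,0,0,0,0,0,0],[0.3,0,0,0,0,0,0],[0.3,0,0,0,0,0,0]]]' 30
python3 - <<'E'
from workcell import *
from h import *
import cv2
t=snapshot("scene"); im=t["image"][150:220,165:265,::-1]
cv2.imwrite("pics/g3.png",cv2.convertScaleAbs(cv2.resize(im,None,fx=8,fy=8,interpolation=cv2.INTER_CUBIC),alpha=2.5))
for p in([555,-30,112],[555,-30,120],[555,-30,130],[555,-30,142],[544,-30,120]):
    u,v=proj(t,p);print(p,(u-165)*8+4,(v-150)*8+4)
E
```

```text
time: 6.88
position: [545.1, -13.8, 79.6]
tcp_rot: [[-0.996, 0.087, 0.002], [0.087, 0.996, -0.0], [-0.002, -0.0, -1.0]]
force: [-1.0, 0.1, -0.8]
gripper_width: 0.398
grip_force: 0.0
time: 7.13
position: [544.4, -13.8, 79.0]
tcp_rot: [[-0.996, 0.087, -0.0], [0.087, 0.996, 0.0], [0.0, 0.0, -1.0]]
force: [-0.2, 0.1, -0.1]
gripper_width: 0.303
grip_force: 0.0
[555, -30, 112] 472.1676693096242 323.39022133137314
[555, -30, 120] 470.46676337015333 312.11071013979154
[555, -30, 130] 468.31330512375484 297.83011070910743
[555, -30, 142] 465.68821144422554 280.42187381012263
[544, -30, 120] 469.5182125897734 287.55593692370735
```

View pics/g3.png

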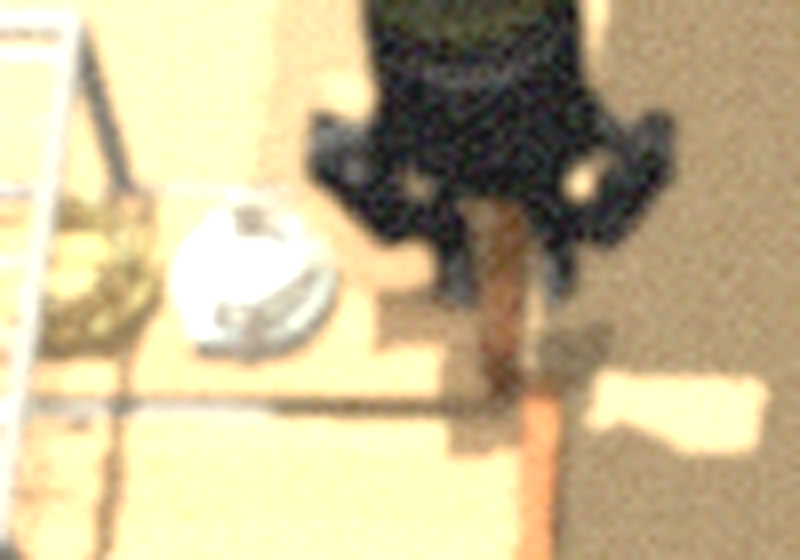

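The left fingertip ends at about (455,303), i.e. z≈126 while open, so about 20 mm down the batten with clearance above the board. I lower 3 mm more and grip.

```bash
python3 -m pendant '[[[0.3,0,0,-0.03,0,0,0],[0.3,0,0,0,0,0,0],[0,0,0,0,0,0,0],[0,0,0,0,0,0,0],[0,0,0,0,0,0,0]]]' 60; python3 -m pendant '[[[0,0,0,0,0,0,0],[0,0,0,0,0,0,0],[0,0,0,0,0,0,0]]]' 60
python3 - <<'E'
from workcell import *
from h import *
s=get_state();print(s["force"],s["ft_torque"],s["grip_force"])
E
```

```text
time: 7.6
position: [544.4, -13.9, 76.2]
tcp_rot: [[-0.996, 0.087, -0.0], [0.087, 0.996, 0.0], [0.0, -0.0, -1.0]]
force: [-1.5, 0.4, 1.7]
gripper_width: 0.129
grip_force: 60.5
time: 7.85
position: [544.4, -13.9, 76.2]
tcp_rot: [[-0.996, 0.087, -0.0], [0.087, 0.996, -0.0], [0.0, -0.0, -1.0]]
force: [-1.9, -0.2, 1.3]
gripper_width: 0.13
grip_force: 60.5
[-1.93994158 -0.22251431  1.25596453] [-0.04619138  0.1686938  -0.1489111 ] 60.4992949962616
```

```bash
python3 -m pendant '[[[0,0.001,0.01,0,0,0,0],[0,0.002,0.02,0,0,0,0],[0,0.003,0.03,0,0,0,0],[0,0.003,0.04,0,0,0,0],[0,0.004,0.04,0,0,0,0]]]'; python3 -m pendant '[[[0,0.004,0.04,0,0,0,0],[0,0.003,0.04,0,0,0,0],[0,0.004,0.04,0,0,0,0],[0,0.003,0.03,0,0,0,0],[0,0.002,0.02,0,0,0,0]]]'; python3 -m pendant '[[[0,0.001,0.01,0,0,0,0],[0,0,0,0,0,0,0],[0,0,0,0,0,0,0]]]'
cat > line.py <<'E'
import sys,cv2
from workcell import *
from h import *
for n in("scene","top"):
    t=snapshot(n); pickle.dump(t,open(n+"_l.pkl","wb")); r,g,b=[t["image"][...,i].astype(float) for i in range(3)]
    m=(r>1.8*g)&(r>50)
    vs,us=np.nonzero(m); P=np.array([ray(t,u,v,112) for u,v in zip(us,vs)])
    k=(P[:,0]>470)&(P[:,0]<580)&(P[:,1]>-260)&(P[:,1]<-40)
    Q=P[k]; k2=abs(Q[:,1]-np.median(Q[:,1]))<12; Q=Q[k2]
    c=np.polyfit(Q[:,0]-525,Q[:,1],1); print(n,len(Q),Q[:,0].min().round(),Q[:,0].max().round(),"line y at x=525:",c[1].round(1),"slope",c[0].round(3))
s=get_state();print(s["force"].round(1),s["ft_torque"].round(2),s["position"])
E
python3 line.py
```

```text
time: 8.27
position: [546.0, 0.4, 76.2]
tcp_rot: [[-0.996, 0.087, 0.0], [0.087, 0.996, -0.0], [-0.0, -0.0, -1.0]]
force: [0.2, -2.2, -0.3]
gripper_width: 0.129
grip_force: 60.3
time: 8.68
position: [547.4, 17.7, 76.2]
tcp_rot: [[-0.996, 0.086, -0.0], [0.086, 0.996, -0.0], [0.0, -0.0, -1.0]]
force: [-1.0, -1.5, -0.8]
gripper_width: 0.125
grip_force: 60.3
time: 8.93
position: [547.6, 18.7, 76.2]
tcp_rot: [[-0.996, 0.087, 0.0], [0.087, 0.996, 0.001], [0.0, 0.001, -1.0]]
force: [-0.8, 0.6, -0.6]
gripper_width: 0.127
grip_force: 60.4
  return _methods._mean(a, axis=axis, dtype=dtype,
  ret = ret.dtype.type(ret / rcount)
Traceback (most recent call last):
  File "line.py", line 10, in <module>
    c=np.polyfit(Q[:,0]-525,Q[:,1],1); print(n,len(Q),Q[:,0].min().round(),Q[:,0].max().round(),"line y at x=525:",c[1].round(1),"slope",c[0].round(3))
TypeError: expected non-empty vector for x
```

```bash
sed -i 's/m=.*/m=(r>1.7*g)\&(r>25)/' line.py; python3 line.py; python3 - <<'E'
from h import *
for n in("scene0","top0","scene_l","top_l"):
    t=pickle.load(open(n+".pkl","rb")); im=t["image"].astype(float)
    y0=-229 if n[-1]=="0" else -196
    for x in(500,525,550):
        best=max((( im[v,u,0]/(im[v,u,1]+1)),u,v) for y in range(y0-12,y0+12,2) for u,v in [tuple(int(round(a)) for a in proj(t,[x,y,112]))])
        print(n,x,best,im[best[2],best[1]],ray(t,best[1],best[2],112).round())
E
```

```text
scene0 500 (np.float64(1.7543859649122806), 159, 179) [100.  56.  45.] [ 499. -227.  112.]
scene0 525 (np.float64(1.690909090909091), 157, 186) [93. 54. 40.] [ 524. -232.  112.]
scene0 550 (np.float64(1.631578947368421), 156, 193) [93. 56. 49.] [ 549. -234.  112.]
top0 500 (np.float64(2.7954545454545454), 380, 217) [123.  43.  28.] [ 500. -226.  112.]
top0 525 (np.float64(3.135135135135135), 380, 207) [116.  36.  24.] [ 525. -227.  112.]
top0 550 (np.float64(1.3164556962025316), 380, 197) [104.  78.  68.] [ 551. -228.  112.]
scene_l 500 (np.float64(1.2079207920792079), 166, 179) [122. 100.  73.] [ 501. -206.  112.]
scene_l 525 (np.float64(1.1935483870967742), 165, 186) [111.  92.  68.] [ 526. -208.  112.]
scene_l 550 (np.float64(1.21875), 172, 192) [117.  95.  71.] [ 550. -186.  112.]
  return _methods._mean(a, axis=axis, dtype=dtype,
  ret = ret.dtype.type(ret / rcount)
Traceback (most recent call last):
  File "line.py", line 10, in <module>
    c=np.polyfit(Q[:,0]-525,Q[:,1],1); print(n,len(Q),Q[:,0].min().round(),Q[:,0].max().round(),"line y at x=525:",c[1].round(1),"slope",c[0].round(3))
TypeError: expected non-empty vector for x
Traceback (most recent call last):
FileNotFoundError: [Errno 2] No such file or directory: 'top_l.pkl'
```

```bash
sed -i 's/m=.*/m=(r>1.5*g+2)\&(r>25)/; s/^    Q=P\[k\];/    if k.sum()<6: print(n,"none",k.sum()); continue\n    Q=P[k];/' line.py; python3 line.py
```

```text
scene none 0
top none 2
[-0.5  2.3  0.2] [0.21 0.   0.02] [547.55617124  18.65647843  76.24145833]
```

The line is plausibly hidden behind the shelf's front bar in both views. I draw another 20 mm (still inside the balance limit) and check.

```bash
python3 -m pendant '[[[0,0.002,0.02,0,0,0,0],[0,0.004,0.04,0,0,0,0],[0,0.004,0.04,0,0,0,0],[0,0.004,0.04,0,0,0,0],[0,0.003,0.03,0,0,0,0]]]'; python3 -m pendant '[[[0,0.002,0.02,0,0,0,0],[0,0.001,0.01,0,0,0,0],[0,0,0,0,0,0,0]]]'; python3 line.py
```

```text
time: 9.55
position: [549.2, 35.5, 76.2]
tcp_rot: [[-0.996, 0.087, -0.0], [0.087, 0.996, -0.0], [0.0, -0.0, -1.0]]
force: [0.3, -3.2, -0.1]
gripper_width: 0.127
grip_force: 60.3
time: 9.8
position: [549.5, 38.7, 76.2]
tcp_rot: [[-0.996, 0.087, -0.0], [0.087, 0.996, 0.0], [0.0, 0.0, -1.0]]
force: [0.0, -0.5, -0.4]
gripper_width: 0.127
grip_force: 60.3
scene 38 489.0 572.0 line y at x=525: -175.4 slope -0.087
top 92 485.0 571.0 line y at x=525: -171.8 slope -0.082
[-1.3  1.1 -0.9] [0.07 0.06 0.06] [549.50458426  38.68613413  76.23792204]
```

```bash
python3 -m pendant '[[[0,0.002,0.02,0,0,0,0],[0,0.004,0.04,0,0,0,0],[0,0.004,0.04,0,0,0,0],[0,0.004,0.05,0,0,0,0],[0,0.004,0.05,0,0,0,0]]]'; python3 -m pendant '[[[0,0.004,0.05,0,0,0,0],[0,0.004,0.05,0,0,0,0],[0,0.004,0.05,0,0,0,0],[0,0.004,0.05,0,0,0,0],[0,0.004,0.05,0,0,0,0]]]';  python3 -m pendant '[[[0,0.004,0.04,0,0,0,0],[0,0.004,0.04,0,0,0,0],[0,0.002,0.02,0,0,0,0],[0,0,0,0,0,0,0],[0,0,0,0,0,0,0]]]'; python3 line.py
python3 - <<'E'
from h import *
import cv2
t=pickle.load(open("top_l.pkl","rb"));im=t["image"][135:235,290:390,::-1]
a=cv2.convertScaleAbs(cv2.resize(im,None,fx=6,fy=6,interpolation=cv2.INTER_CUBIC),alpha=1.6)
cv2.imwrite("pics/z1.png",a[:, :600])
E
```

```text
time: 10.32
position: [551.3, 58.6, 76.1]
tcp_rot: [[-0.996, 0.087, -0.0], [0.087, 0.996, -0.0], [0.0, -0.0, -1.0]]
force: [-0.4, -2.9, -1.8]
gripper_width: 0.127
grip_force: 60.2
time: 10.73
position: [553.3, 83.8, 76.1]
tcp_rot: [[-0.996, 0.087, -0.0], [0.087, 0.996, 0.0], [0.0, 0.0, -1.0]]
force: [-0.6, -1.8, -1.0]
gripper_width: 0.13
grip_force: 60.1
time: 11.15
position: [554.3, 94.0, 76.2]
tcp_rot: [[-0.996, 0.087, 0.0], [0.087, 0.996, 0.001], [0.0, 0.001, -1.0]]
force: [-0.4, 1.5, -2.2]
gripper_width: 0.13
grip_force: 60.1
scene 42 493.0 576.0 line y at x=525: -119.8 slope -0.089
top 91 490.0 576.0 line y at x=525: -116.1 slope -0.082
[-0.2  2.1 -2.6] [0.22 0.08 0.02] [554.36667356  93.72077674  76.22742005]
```

View pics/z1.png

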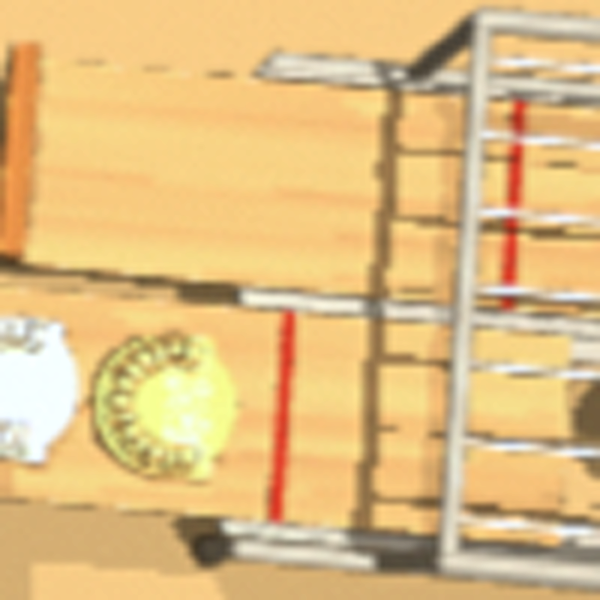

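```bash
python3 - <<'E'
from h import *
t=pickle.load(open("top_l.pkl","rb"))
def at(u,v,z,off=0):
    p=ray(t,u,v,z); return (p.round(1), round(p[1]+.086*(p[0]-525)+off*1.0037,1))
d=lambda x,y:((x+.5)/6-.5+290,(y+.5)/6-.5+135)
D=lambda x,y:((x+.5)*.64-.5,(y+.5)*.64-.5)
print("lip mid",at(*d(240,297),108)); print("lip low",at(*d(221,527),108)); print("lip up",at(*d(256,77),108))
print("shelf bar outer",at(*d(470,15),211,65),at(*d(441,560),211,65))
print("shelf back",at(*D(714.5,226),211,280),at(*D(709,371),211,280))
print("foot",at(*d(193,548),0),at(*d(225,548),0))
s=pickle.load(open("scene0.pkl","rb")); t=s
e=lambda x,y:((x+.5)/5-.5+85,(y+.5)/5-.5+145)
print("scene back corner",at(*e(104,32),211,280),at(*e(18,360),211,280),"front bar",at(*e(456,38),211,65),at(*e(407,360),211,65))
E
```

```text
lip mid (array([ 584.3, -101. ,  108. ]), np.float64(-95.9))
lip low (array([486.5, -91.1, 108. ]), np.float64(-94.4))
lip up (array([ 679.6, -109.7,  108. ]), np.float64(-96.4))
shelf bar outer (array([ 683.6, -175. ,  211. ]), np.float64(-96.1)) (array([ 472.4, -157.9,  211. ]), np.float64(-97.2))
shelf back (array([ 665.6, -381.9,  211. ]), np.float64(-88.7)) (array([ 451.1, -362.9,  211. ]), np.float64(-88.3))
foot (array([478.4, -95.3,   0. ]), np.float64(-99.3)) (array([ 478.4, -110.2,    0. ]), np.float64(-114.2))
scene back corner (array([ 455.7, -363.8,  211. ]), np.float64(-88.8)) (array([ 671.9, -383.9,  211. ]), np.float64(-90.2)) front bar (array([ 477.1, -158.3,  211. ]), np.float64(-97.1)) (array([ 688.3, -178.2,  211. ]), np.float64(-98.9))
```

Lips and shelf bar agree the edge is 20 mm ahead of the line. I draw the last 20 mm.

```bash
python3 -m pendant '[[[0,0.002,0.02,0,0,0,0],[0,0.004,0.04,0,0,0,0],[0,0.004,0.04,0,0,0,0],[0,0.004,0.04,0,0,0,0],[0,0.002,0.03,0,0,0,0]]]'; python3 -m pendant '[[[0,0.001,0.02,0,0,0,0],[0,0.001,0.01,0,0,0,0],[0,0,0,0,0,0,0],[0,0,0,0,0,0,0],[0,0,0,0,0,0,0]]]'; python3 line.py
python3 - <<'E'
import pickle,cv2,numpy as np
t=pickle.load(open("top_l.pkl","rb"));s=pickle.load(open("scene_l.pkl","rb"))
f=lambda i:cv2.convertScaleAbs(cv2.resize(i[:,:,::-1],(400,400),interpolation=cv2.INTER_CUBIC),alpha=1.6)
cv2.imwrite("pics/z2.png",np.hstack([f(t["image"][120:240,260:380]),f(s["image"][135:255,140:260])]))
E
```

```text
time: 11.67
position: [555.9, 110.6, 76.2]
tcp_rot: [[-0.996, 0.087, -0.0], [0.087, 0.996, -0.0], [0.0, -0.0, -1.0]]
force: [-0.5, -1.9, -2.1]
gripper_width: 0.132
grip_force: 60.0
time: 12.08
position: [556.2, 113.7, 76.3]
tcp_rot: [[-0.996, 0.087, 0.0], [0.087, 0.996, 0.001], [-0.0, 0.001, -1.0]]
force: [-0.3, 1.4, -2.6]
gripper_width: 0.125
grip_force: 60.0
scene 39 495.0 578.0 line y at x=525: -99.8 slope -0.07
top 91 493.0 579.0 line y at x=525: -96.3 slope -0.092
[-0.4  1.8 -2. ] [0.3  0.02 0.02] [556.17636512 113.55376592  76.25088379]
```

View pics/z2.png

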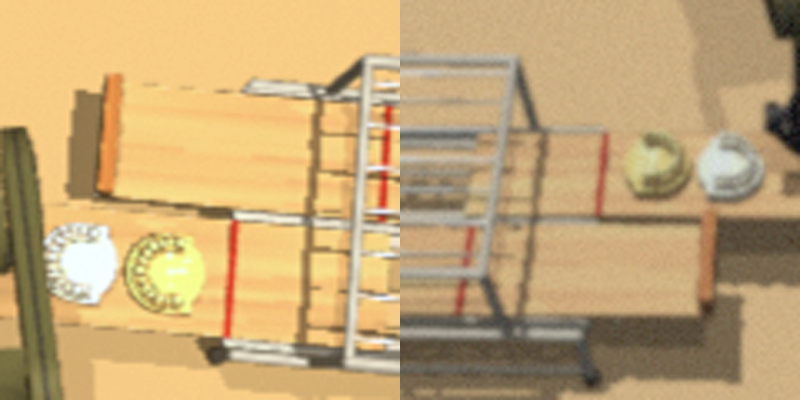

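The red line at (232,280) starts exactly at the lip front (235,218). The casts stand upright and clear of the rack, and the spare has not moved. I hand it in.

```bash
python3 -c "
from workcell import *
print(close_job())"
```

```text
the job is handed in; nothing more can be done
None
```

The job is handed in at about 12 s: the red line is level with the rack's front edge to within about 1 mm by the cameras, both casts are upright and clear of the rack, and the board is still gripped by its batten with no tip seen.

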